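Stow the bead board under the plinth and pin it

ROBOT

A 6-joint arm with a two-finger parallel gripper is mounted at the origin on the work surface. World frame = base frame: x ahead of the robot, y to its left, z up, the work surface at z = 0. Lengths are in mm, angles in degrees, forces in N, time in s.
With the tool pointing down it reaches from about 300 to 850 mm from the base axis. Payload 4.2 kg.
Tool frame: the origin (TCP) lies midway between the tips of the shut fingers; the grasp point (between the pads) lies 19 mm behind it; z points along the fingers, y is the line along which they close (so a half turn about z gives the same grasp; the last joint's range is limited). The gripper opens to 91 mm and grips with 3 to 60 N. Pads are 32 mm wide; open, the fingers measure 118 mm over their backs; the gripper's body (76 mm by 178 mm) begins 60 mm behind the grasp point.
Start: joints at [73.797, 18.312, 89.639, -0, 72.044, -1.146], TCP at [149.378, 555.274, 213.976] pointing down, gripper open.
Joint ranges: [-177.97, 177.97], [-48.28, 115.42], [12.27, 149.76], [-77.06, 257.06], [2.81, 150.46], [-146.56, 146.56]. Speed limits (degrees/s): [147.25, 147.25, 180, 180, 180, 180].

INTERFACE

Orientations are given as [roll, pitch, yaw] about the fixed x, y, z axes, in that order (R = Rz(yaw) Ry(pitch) Rx(roll)).
In Python, from workcell import state, grab_frame, camera_model, workorder gives the robot as it stands.
- The arm moves only by the tool carry_out, never from a script. Its argument "commands" is a list of rows, each a list of 7 numbers: the turn, a rotation vector about the tool's x, y, z in degrees, then the shift along the tool's x, y, z in mm, then the opening, from -1 (shut) to 1 (fully open). In form: [[ax, ay, az, dx, dy, dz, hand], ...]. A call has 1 to 20 rows; each row is the pose to reach, as a shift and turn from the pose commanded when the call began, along the tool's axes at that moment; what a row does not reach only later rows make up. A row lasts 1/10 s, in which the tool goes at most 50 mm and 8.59 degrees, less where a joint would pass 70% of its speed; a pose out of reach is approached as far as the arm can. A call with a gripper value outside its range is refused whole. The fingers move at their own pace and stop on an object; "force" is the grip in N (left out, the last holds). Time passes only in rows, so rows that repeat a pose let the fingers close. It gives the time, the measured TCP pose, the force, the opening and the grip force at its end, in the units of the state.
- state(): the state, without advancing time (a new reading comes with each control period).
- grab_frame(name): name is "scene" or "top" or "wrist"; returns the picture (400x640x3 uint8, red, green, blue); there is no depth.
- camera_model(name): a dict with "fx", "fy", "cx", "cy" (pixels), "origin" and "rotation" of the camera in the world; the wrist camera has in their place "mount" (4x4, takes a point from camera to tool coordinates, whose origin is the TCP and whose axes are the flange's). Camera axes: x right, y up, looking along -z (the intrinsics and any distortion apply to the point x, -y, -z); pixel columns grow to the right and rows downward; lengths in mm; the calibration is good to about 2 mm. The wrist camera is an equidistant fisheye: a pixel r from the principal point sees the ray r / f radians off the axis. A picture is of the moment at which its call begins: read the wrist's pose just before it. camera_model takes no time and is no camera call.
- workorder.job_done(): hands the job in; it is judged then, once.
The state is a dict: "time_s": time; "qpos": joint angles; "qvel": joint speeds; "effort": joint torques, N m; "ee_pos": TCP position; "ee_rot": TCP orientation; "force": force on the tool from outside, world axes, zero at the start; "torque": the same for the moment, N m; "gripper_width": finger opening in mm; "gripper_force": force on a finger pad.
Only numpy, scipy, OpenCV 4.12 (cv2) and the standard library are available. Lean on these libraries where they do the work, as an engineer would, in place of code of your own. Each camera call takes 0.05 s, during which the arm holds its last target. There are 200 camera calls.

TASK

Slide the flat bead-sorting board along the bench into the slot of the dark display plinth, square and gently, until it meets the stop inside. Then take the wooden peg from its block and put it down through the hole in the plinth and the hole in the board until its collar rests on the plinth, and let go. Leave everything else on the bench where it is.

Things in the scene. Friction and masses are not known exactly. Their poses are not given: they have to be found in the camera images.
- plinth: Low dark wooden display plinth, fixed, 200 (x) x 210 (y) x 39 mm high; two white rings and a small black carved stand sit on it, 95 mm and more behind its front, up to 110 mm high. Origin: centre of the slot's mouth in the front face, at bench level; x points into the slot. Slot, open to the bench: 113 mm wide, 23 mm high, 128 mm deep, square edges; the 16 mm top covers it.
- plinth_hole (a point): Upper mouth of the round 15 mm hole through the plinth's top, 33 mm behind the front face on the slot's centre line, 39 mm above the bench.
- board: Loose pale wooden board, 140 (x) x 110 (y) x 20 mm thick, about 0.25 kg, flat on the bench before the slot. Origin: centre of its underside; +x points to the nose, which goes in first. A 15 mm hole goes through it 45 mm from the tail. Home against the stop, the tail still stands 12 mm out of the plinth and the two holes lie in line.
- board_tail (a point): Middle of the board's tail face (its -x end), 10 mm above its underside.
- board_hole (a point): Upper mouth of the board's hole, on its centre line 45 mm from the tail.
- holder: Fixed wooden block, 60 x 60 x 50 mm high, in whose top hole the peg stands upright. Origin: centre of its underside.
- peg: Loose turned wooden peg, 94 mm long, 40 g. Origin: shaft tip; z points along it to the grip end. Shaft 10 mm across, 36 mm long, last 7 mm tapered to 5 mm; collar 26 mm across, 8 mm thick; round grip 14 mm across, 50 mm long. It starts upright, collar on the holder block, tip 14 mm above the bench.
- peg_collar (a point): Centre of the underside of the peg's collar, 36 mm above the tip.
- peg_grip (a point): Middle of the peg's grip, on its axis 70 mm above the tip.
- jar: Closed glass jar, 66 mm across, 80 mm high. Bystander: leave it where it is. Origin: middle of its underside.
- bead_ring: White beaded ring lying flat, 90 mm across, 28 mm high. Bystander: leave it where it is. Origin: middle of its underside.
- mallet: Wooden mallet lying on the bench, 230 mm long. Bystander: leave it where it is. Origin: middle of its underside; handle to -x.
- brush: Brush lying on the bench. Bystander: leave it where it is. Origin: middle of its underside; handle to -x.
- bowl: Dark wooden bowl, 120 mm across, 50 mm high. Bystander: leave it where it is. Origin: middle of its underside.
- cup: Terracotta cup, 72 mm across, 85 mm high. Bystander: leave it where it is. Origin: middle of its underside.
- gourd: Gourd-shaped wooden vase, 90 mm across, 125 mm high. Bystander: leave it where it is. Origin: middle of its underside.
Not all that is in view belongs to the job. Leave any pink or turquoise look-alike of the peg alone.

How it is judged:
By the outcome, as a careful person would: the job done as asked, in the order asked, and still so for the second after the job is handed in, with the robot touching nothing.
It also fails if it takes over 67 s, if anything falls off the work surface, if the arm or the gripper's body presses on something with over 40 N, if the wrist force passes 120 N, or if a joint passes its speed limit or range.

## Working session

There is one attempt and no reset: what is moved stays moved. The work goes in short steps, Python scripts to look and compute and a tool call to move; the robot and the scene stay as the last step left them, time stands still between calls to the robot, and variables do not carry over. Pictures are saved under pics/ and viewed, at most 10 in all, crops included, and the job is handed in when it is done.

Besides the shell and the picture viewer there is one more tool, called after ">>>" as name(argument=value, ...) on one line, values as JSON. carry_out: Moves the arm, as the interface text tells. Its arguments: {"type":"object","properties":{"commands":{"type":"array"},"force":{"type":"number"}},"required":["commands"]}

```bash
mkdir -p pics; ls; python3 - <<'E'
from workcell import state, grab_frame, camera_model
import cv2,json
print(state())
for n in("scene","top","wrist"):
    cv2.imwrite(f"pics/{n}0.png",cv2.cvtColor(grab_frame(n),cv2.COLOR_RGB2BGR)); print(n,camera_model(n))
E
```

```text
pics
{'time_s': 0.0, 'qpos': array([ 7.37966307e+01,  1.83522225e+01,  8.97078512e+01, -1.22144969e-03,
        7.20445475e+01, -1.14655960e+00]), 'qvel': array([-0.09802054,  0.01442286,  0.0345971 ,  0.05106516, -0.04634496,
       -0.03624812]), 'effort': array([ 4.22002413e-04, -4.12466705e+01, -2.31973743e+01,  7.27513572e-02,
        4.58025362e-02, -1.49916968e-04]), 'ee_pos': array([149.23788207, 554.75464817, 213.10467537]), 'ee_rot': array([-1.79895376e+02, -9.32422466e-04,  1.64943567e+02]), 'force': array([0.62106101, 0.18167541, 0.30090927]), 'torque': array([-0.02252459, -0.05080191,  0.02248487]), 'gripper_force': 0.0, 'gripper_width': 91.12811689228182}
scene {'fx': 428.6064042461837, 'fy': 428.6064042461837, 'cx': 322.0446056752205, 'cy': 197.90501243934844, 'origin': array([1060.20159655, -561.36243037,  949.29118861]), 'rotation': array([41.4034676 , -0.85600421, 43.01743797])}
top {'fx': 444.0801469163488, 'fy': 444.0801469163488, 'cx': 317.81679699936257, 'cy': 201.30223674169503, 'origin': array([ 380.12257238,   -8.04377427, 1291.24933722]), 'rotation': array([  6.70451108,  -1.0206519 , -89.13933448])}
wrist {'fx': 309.70691628693146, 'fy': 309.70691628693146, 'cx': 320.3497559749007, 'cy': 198.7394694367319, 'mount': array([[ 4.49707849e-04,  9.72967593e-01,  2.30941249e-01,
         6.41852353e+01],
       [ 9.99999896e-01, -4.20285532e-04, -1.76597295e-04,
        -7.42664231e-01],
       [-7.47621788e-05,  2.30941305e-01, -9.72967681e-01,
        -1.71137931e+02],
       [ 0.00000000e+00,  0.00000000e+00,  0.00000000e+00,
         1.00000000e+00]])}
```

View pics/top0.png

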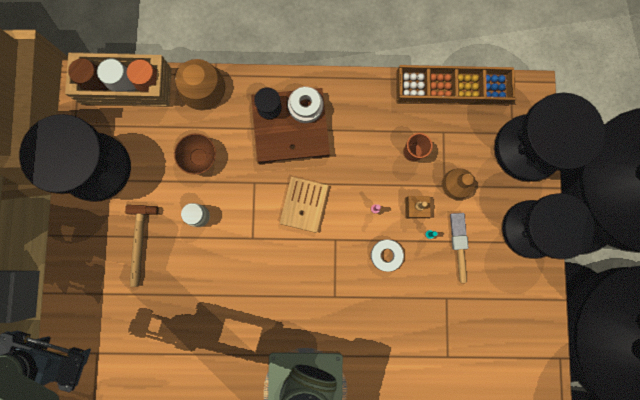

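View pics/scene0.png

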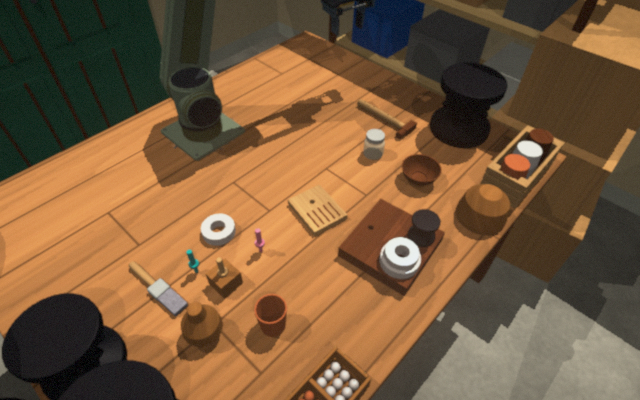

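```bash
cat > h.py <<'E'
import numpy as np, cv2
from scipy.spatial.transform import Rotation as R
from workcell import state, grab_frame, camera_model
def cam(n):
    m=camera_model(n); return m,R.from_euler('xyz',m['rotation'],degrees=True).as_matrix(),np.array(m['origin'])
def back(n,px,z):
    m,Rm,o=cam(n); px=np.atleast_2d(px).astype(float)
    d=np.c_[(px[:,0]-m['cx'])/m['fx'],-(px[:,1]-m['cy'])/m['fy'],-np.ones(len(px))]@Rm.T
    return o+d*((z-o[2])/d[:,2])[:,None]
def proj(n,P):
    m,Rm,o=cam(n); c=(np.atleast_2d(P)-o)@Rm
    return np.c_[m['cx']+m['fx']*c[:,0]/-c[:,2],m['cy']-m['fy']*c[:,1]/-c[:,2]]
def wmount(s):
    m=camera_model('wrist'); T=np.eye(4); T[:3,:3]=R.from_euler('xyz',s['ee_rot'],degrees=True).as_matrix(); T[:3,3]=s['ee_pos']
    return m,T@m['mount']
def wback(s,px,z):
    m,T=wmount(s); px=np.atleast_2d(px).astype(float)
    u=px-[m['cx'],m['cy']]; r=np.hypot(*u.T); t=r/m['fx']; k=np.sin(t)/np.maximum(r,1e-9)
    d=np.c_[u[:,0]*k,-u[:,1]*k,-np.cos(t)]@T[:3,:3].T; o=T[:3,3]
    return o+d*((z-o[2])/d[:,2])[:,None]
def wproj(s,P):
    m,T=wmount(s); c=(np.atleast_2d(P)-T[:3,3])@T[:3,:3]; x,y,z=c[:,0],-c[:,1],-c[:,2]
    q=np.hypot(x,y); t=np.arctan2(q,z)*m['fx']/np.maximum(q,1e-9)
    return np.c_[m['cx']+x*t,m['cy']+y*t]
def tool(s,P):  # world shift -> tool axes
    return R.from_euler('xyz',s['ee_rot'],degrees=True).as_matrix().T@(np.array(P)-s['ee_pos'])
E
python3 - <<'E'
from h import *
im=cv2.imread('pics/top0.png')
cv2.imwrite('pics/top0c.png',cv2.resize(im[90:240,245:445],None,fx=4,fy=4,interpolation=cv2.INTER_CUBIC))
np.set_printoptions(precision=1,suppress=True)
print(back('top',[[305,380],[304,204],[420,205]],0))
print(back('scene',[[318,210]],20),back('top',[[304,204]],20))
E
```

```text
[[  28.9   -0.5    0. ]
 [ 523.6   11.5    0. ]
 [ 526.5 -329.1    0. ]]
[[534.1   6.1  20. ]] [[521.4  11.2  20. ]]
```

View pics/top0c.png

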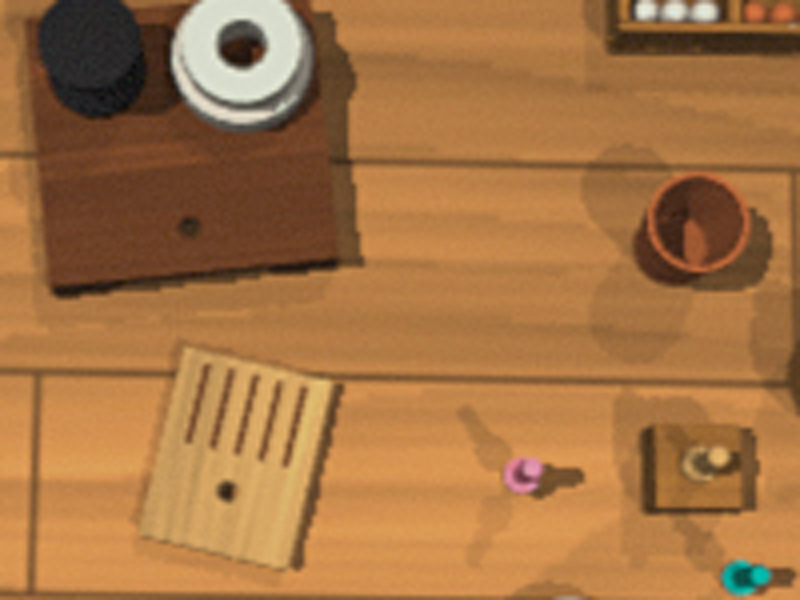

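```bash
python3 - <<'E'
from h import *
np.set_printoptions(precision=1,suppress=True)
f=lambda p:(np.array(p)+.5)/4-.5+[245,90]
def fit(px,model,z):
    Q=back('top',f(px),z)[:,:2]; M=np.array(model,float)
    a,b=Q-Q.mean(0),M-M.mean(0); th=np.arctan2((b[:,0]*a[:,1]-b[:,1]*a[:,0]).sum(),(a*b).sum())
    Rm=np.array([[np.cos(th),-np.sin(th)],[np.sin(th),np.cos(th)]]); t=Q.mean(0)-Rm@M.mean(0)
    print('origin',t,'yaw',np.degrees(th),'resid',(Q-(M@Rm.T+t)).round(1).tolist()); return t,Rm
pt,pR=fit([(51,286),(338,260),(189,226),(28,18)],[(0,105),(0,-105),(33,0),(200,105)],39)
bt,bR=fit([(183,345),(337,381),(291,570),(140,537),(227,490)],[(70,55),(70,-55),(-70,-55),(-70,55),(-25,0)],20)
print('board in plinth frame',pR.T@(bt-pt), 'home', 128-70-0+0)
print('peg top',back('top',f([(718,457)]),108),'collar',back('top',f([(700,463)]),58))
print('holder top corners',back('top',f([(655,424),(742,424),(742,505),(655,505)]),50))
s=state(); print(tool(s,[480,0,200]))
E
```

```text
origin [652.2  44.2] yaw 6.2658376796382775 resid [[-0.3, -1.9], [-0.3, 1.6], [1.3, 1.2], [-0.7, -0.9]]
origin [521.5  11.4] yaw -12.02670106137828 resid [[1.3, 1.6], [-0.1, -2.8], [-0.4, -0.7], [-1.5, 0.1], [0.7, 1.7]]
board in plinth frame [-133.5  -18.3] home 58
peg top [[ 517.5 -313.4  108. ]] collar [[ 518.8 -313.6   58. ]]
holder top corners [[ 546.9 -283.9   50. ]
 [ 548.  -345.8   50. ]
 [ 490.5 -344.9   50. ]
 [ 489.4 -283.4   50. ]]
[-463.5 -449.9   13.9]
```

Top view: the wooden peg stands in the block at (421,205). The pink (377,209) and turquoise (432,234) ones are look-alikes standing loose on the bench, so I'll leave them. The crop confirms only the plain wooden one is in the block. The board is centred at (304,204) with its nose towards the plinth. Next I'll move above the board for a closer look.

>>> carry_out(commands=[[0,0,165,-480,-436,24,-1],[0,0,165,-480,-436,24,-1],[0,0,165,-480,-436,24,-1],[0,0,165,-480,-436,24,-1],[0,0,165,-480,-436,24,-1],[0,0,165,-480,-436,24,-1],[0,0,165,-480,-436,24,-1],[0,0,165,-480,-436,24,-1],[0,0,165,-480,-436,24,-1],[0,0,165,-480,-436,24,-1],[0,0,165,-480,-436,24,-1],[0,0,165,-480,-436,24,-1],[0,0,165,-480,-436,24,-1],[0,0,165,-480,-436,24,-1],[0,0,165,-480,-436,24,-1],[0,0,165,-480,-436,24,-1],[0,0,165,-480,-436,24,-1],[0,0,165,-480,-436,24,-1],[0,0,165,-480,-436,24,-1],[0,0,165,-480,-436,24,-1]], force=20)

```text
time_s: 2.15
ee_pos: [499.4, 9.5, 189.7]
ee_rot: [-180.0, 0.0, -0.1]
force: [-0.6, 0.8, 0.4]
gripper_width: 0.4
gripper_force: 0.0
```

```bash
python3 - <<'E'
from h import *
s=state(); im=grab_frame('wrist'); np.save('s1.npy',s,allow_pickle=True)
cv2.imwrite('pics/w1.png',cv2.cvtColor(im,cv2.COLOR_RGB2BGR)); print(s['time_s'],s['ee_pos'],s['ee_rot'],s['qpos'],s['gripper_width'])
E
```

```text
2.15 [499.42704803   9.54343327 189.68636024] [-1.79993244e+02  3.32895658e-02 -1.33149528e-01] [-2.28975521e-01  1.25747504e+01  1.01413743e+02  7.33133704e-03
  6.60448078e+01  8.99011973e+01] 0.44617515743842856
```

View pics/w1.png

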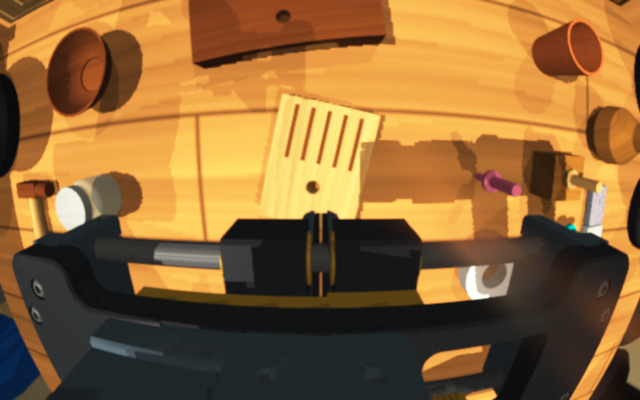

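Wrist view: plinth front edge runs from (203,66) to (385,40) with its hole at (283,16). The board's nose runs from (283,93) to (382,115) with its hole at (313,187), and the gripper hides its tail. I'll fit both poses with edge search.

```bash
cat > fit.py <<'E'
from h import *
from scipy.optimize import least_squares
from scipy.ndimage import map_coordinates
def W(p,M):
    a=np.radians(p[2]); c,s=np.cos(a),np.sin(a); M=np.array(M,float)
    return np.c_[p[0]+c*M[:,0]-s*M[:,1],p[1]+s*M[:,0]+c*M[:,1],M[:,2]]
PE=[((0,100,39),(0,-100,39),1),((5,105,39),(45,105,39),-1),((5,-105,39),(45,-105,39),-1)]
BE=[((70,50,20),(70,-50,20),1),((-40,55,20),(65,55,20),1),((-20,-55,20),(65,-55,20),1)]
def fit(im,pr,p,edges,hole,hz,rng=7,it=4):
    """edges: (a,b,sign) sign=+1 inside brighter; hole=(x,y)"""
    g=cv2.GaussianBlur(im.astype(np.float32),(0,0),.8).sum(2); p=np.array(p,float)
    for k in range(it):
        r=max(rng/(1.5**k),2.5); pts=[];tg=[];nr=[]
        for a,b,sg in edges:
            A=np.array(a,float)+(np.array(b,float)-a)*np.linspace(0,1,40)[:,None]
            inn=-A.copy();inn[:,2]=A[:,2]
            mid=(np.array(a)+b)/2.
            d=np.array(b,float)-a; n=np.array([-d[1],d[0],0])/np.hypot(d[0],d[1])
            if n[:2]@(np.array([hole[0],hole[1]])-mid[:2])<0:n=-n
            u=pr(W(p,A)); v=pr(W(p,A+n*1.))-u; v/=np.linalg.norm(v,axis=1)[:,None]
            t=np.arange(-r,r+.01,.25); X=u[:,None,0]+v[:,None,0]*t; Y=u[:,None,1]+v[:,None,1]*t
            I=map_coordinates(g,[Y,X],order=1,mode='nearest'); G=sg*np.gradient(I,axis=1)
            j=G.argmax(1); ok=(G.max(1)>6)&(X.min(1)>1)&(Y.min(1)>1)&(X.max(1)<638)&(Y.max(1)<398)&(j>0)&(j<len(t)-1)
            o=t[j]; ok&=abs(o-np.median(o[ok]) if ok.any() else o)<2
            pts.append(A[ok]);tg.append((u+v*o[:,None])[ok]);nr.append(v[ok])
        P=np.vstack(pts);T=np.vstack(tg);N=np.vstack(nr)
        H=np.array([[hole[0],hole[1],hz]]); h=pr(W(p,H))[0]
        yy,xx=np.mgrid[0:400,0:640]; m=np.hypot(xx-h[0],yy-h[1])<12
        w=np.where(m,np.clip(np.median(g[m])*.75-g,0,None),0); hc=np.array([(w*xx).sum(),(w*yy).sum()])/max(w.sum(),1)
        f=lambda q:np.r_[((pr(W(q,P))-T)*N).sum(1),3*(pr(W(q,H))[0]-hc)]
        p=least_squares(f,p,loss='soft_l1').x
    e=f(p); i=0; rep=[]
    for q in pts: rep.append((len(q),round(float(np.sqrt((e[i:i+len(q)]**2).mean())),2) if len(q) else None)); i+=len(q)
    return p,rep,(e[-2:]/3).round(1)
def rel(pl,b):
    a=np.radians(pl[2]); d=b[:2]-pl[:2]
    return np.array([np.cos(a)*d[0]+np.sin(a)*d[1],-np.sin(a)*d[0]+np.cos(a)*d[1],b[2]-pl[2]])
E
python3 - <<'E'
from fit import *
np.set_printoptions(precision=2,suppress=True)
s=np.load('s1.npy',allow_pickle=True).item(); iw=cv2.imread('pics/w1.png'); it=cv2.imread('pics/top0.png')
for n,im,pr in(('w',iw,lambda P:wproj(s,P)),('t',it,lambda P:proj('top',P))):
    a=fit(im,pr,[652,44,6.3],PE,(33,0),39); b=fit(im,pr,[521.5,11.4,-12],BE,(-25,0),20)
    print(n,a,b,rel(a[0],b[0]))
    if n=='w': print(wproj(s,W([652,44,6.3],[[0,105,39],[0,-105,39],[33,0,39]])),wproj(s,W([521.5,11.4,-12],[[70,55,20],[70,-55,20],[-25,0,20]])))
E
```

```text
w (array([652.52,  43.95,   6.75]), [(40, 0.22), (40, 0.25), (0, None)], array([0.7, 1.2])) (array([521.  ,  12.39, -12.97]), [(40, 0.33), (40, 0.28), (17, 0.59)], array([0.5, 0. ])) [-134.32  -15.88  -19.72]
[[191.96  62.46]
 [385.86  35.73]
 [282.99  16.05]] [[281.78  93.19]
 [379.93 114.17]
 [313.38 186.5 ]]
t (array([653.18,  44.51,   6.93]), [(40, 0.28), (40, 0.3), (0, None)], array([ 0.1, -1.3])) (array([521.31,  12.74, -12.76]), [(40, 0.17), (34, 0.27), (40, 0.18)], array([0.1, 0.2])) [-134.74  -15.61  -19.7 ]
```

>>> carry_out(commands=[[0,0,8,30,41,20,-1],[0,0,12.9,55,82,40,-1],[0,0,12.9,55,82,80,-1],[0,0,12.9,55,82,120,-1],[0,0,12.9,55,82,155,-1],[0,0,12.9,55,82,175,-1],[0,0,12.9,55,82,182,-1],[0,0,12.9,55,82,182,-1]])

```text
time_s: 3.0
ee_pos: [554.2, -72.4, 7.2]
ee_rot: [180.0, 0.1, -12.9]
force: [-0.8, 0.6, 0.7]
gripper_width: 0.4
gripper_force: 0.0
```

```bash
cat > look.py <<'E'
import sys; from fit import *
np.set_printoptions(precision=2,suppress=True)
PL=np.array([652.7,44.1,6.8])
def look(tag,b,edges=BE,rng=7,hole=(-25,0)):
    s=state(); im=cv2.cvtColor(grab_frame('wrist'),cv2.COLOR_RGB2BGR); t=cv2.cvtColor(grab_frame('top'),cv2.COLOR_RGB2BGR)
    cv2.imwrite(f'pics/w{tag}.png',im); cv2.imwrite(f'pics/t{tag}.png',t); np.save(f's{tag}.npy',s,allow_pickle=True)
    print(s['time_s'],s['ee_pos'],s['ee_rot'],s['force'])
    for n,i,pr in(('w',im,lambda P:wproj(s,P)),('t',t,lambda P:proj('top',P))):
        try:
            r=fit(i,pr,b,edges,hole,20,rng); print(n,*r,'rel',rel(PL,r[0]),'toolpt in board',rel(r[0],np.r_[s['ee_pos'][:2],s['ee_rot'][2]]))
        except Exception as e: print(n,'fail',e)
E
python3 -c "
from look import *
look('2',[521.1,12.5,-12.9])"
```

```text
3.0 [554.16 -72.4    7.25] [180.     0.1  -12.88] [-0.76  0.6   0.72]
w [520.75   8.85 -12.87] [(32, 0.38), (15, 0.75), (0, None)] [214.3 345.5] rel [-135.19  -19.38  -19.67] toolpt in board [ 50.66 -71.77  -0.01]
t [521.45  12.99 -11.27] [(11, 0.37), (34, 0.31), (12, 1.26)] [-5.  -2.2] rel [-134.01  -15.35  -18.07] toolpt in board [ 48.76 -77.35  -1.61]
```

View pics/w2.png

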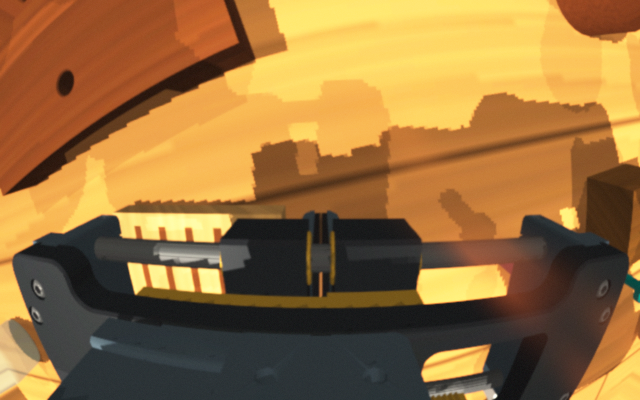

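>>> carry_out(commands=[[0,0,0,0,-3,0,-1],[0,0,0,0,-6,0,-1],[0,0,0,0,-9,0,-1],[0,0,-2,2.2,-12.4,0,-1],[0,0,-4,4.4,-15.9,0,-1],[0,0,-6,6.4,-19.5,0,-1],[0,0,-8,8.2,-23.1,0,-1],[0,0,-10,10,-26.8,0,-1],[0,0,-12,11.6,-30.6,0,-1],[0,0,-14,13.1,-34.4,0,-1],[0,0,-14,15.5,-24.7,0,-1],[0,0,-14,15.5,-24.7,-45,-1],[0,0,-13.5,-15,-45,-90,-1],[0,0,-13,-45,-60,-135,-1],[0,0,-12.9,-72,-67.7,-175,-1],[0,0,-12.9,-72,-67.7,-182,-1],[0,0,-12.9,-72,-67.7,-182,-1]])

```text
time_s: 4.8
ee_pos: [500.0, 10.2, 192.7]
ee_rot: [-180.0, -0.3, -0.0]
force: [0.7, 0.4, -0.5]
gripper_width: 0.3
gripper_force: 0.0
```

```bash
python3 -c "
from look import *
look('3',[523,22,-2],rng=14)"
```

```text
4.8 [500.04  10.16 192.7 ] [-179.95   -0.32   -0.01] [ 0.74  0.42 -0.49]
w [521.92  20.97   1.4 ] [(38, 0.32), (40, 0.35), (40, 0.41)] [ 1.  -0.1] rel [-132.59   -7.49   -5.4 ] toolpt in board [-22.14 -10.27  -1.41]
t [527.89  44.93 -29.9 ] [(1, 5.59), (16, 1.59), (20, 1.06)] [-7.2 -0.7] rel [-123.83   15.61  -36.7 ] toolpt in board [ -6.81 -44.03  29.89]
```

>>> carry_out(commands=[[0,0,-1.4,22,30,20,-1],[0,0,-1.4,44.7,60.5,45,-1],[0,0,-1.4,44.7,60.5,90,-1],[0,0,-1.4,44.7,60.5,130,-1],[0,0,-1.4,44.7,60.5,165,-1],[0,0,-1.4,44.7,60.5,180,-1],[0,0,-1.4,44.7,60.5,182,-1],[0,0,-1.4,44.7,60.5,182,-1],[0,0,-1.4,44.6,56.5,182,-1],[0,0,-1.4,44.5,52.5,182,-1],[0,0,-3.2,46.4,49.2,182,-1],[0,0,-5,48.2,45.9,182,-1],[0,0,-6.8,49.8,42.6,182,-1],[0,0,-6.8,50.8,50.5,182,-1],[0,0,-6.8,50.8,50.5,137,-1],[0,0,-6.8,30,30,92,1],[0,0,-6.8,5,5,48,1],[0,0,-6.8,0,0,5,1],[0,0,-6.8,0,0,0,1],[0,0,-6.8,0,0,0,1]])

```text
time_s: 6.9
ee_pos: [500.4, 9.7, 191.7]
ee_rot: [180.0, -0.2, 6.8]
force: [0.8, 0.3, 0.1]
gripper_width: 37.8
gripper_force: 0.0
```

```bash
python3 -c "
from look import *
look('4',[523,29,6.8],rng=9)
im=cv2.imread('pics/w4.png'); s=np.load('s4.npy',allow_pickle=True).item()
print(fit(im,lambda P:wproj(s,P),[652.7,44.1,6.8],PE,(33,0),39))"
```

```text
6.9 [500.41   9.72 191.68] [179.99  -0.25   6.77] [0.75 0.29 0.05]
w [521.61  28.24   6.39] [(40, 0.27), (37, 0.4), (40, 0.32)] [ 0.8 -0.1] rel [-132.05   -0.23   -0.41] toolpt in board [-23.13 -16.05   0.38]
t [528.27  18.19  -7.49] [(0, None), (13, 1.7), (31, 0.91)] [-3.1 -0. ] rel [-126.63  -11.    -14.29] toolpt in board [-26.52 -12.03  14.26]
(array([651.92,  43.91,   6.9 ]), [(40, 0.36), (40, 0.36), (0, None)], array([0.7, 1.6]))
```

View pics/w4.png

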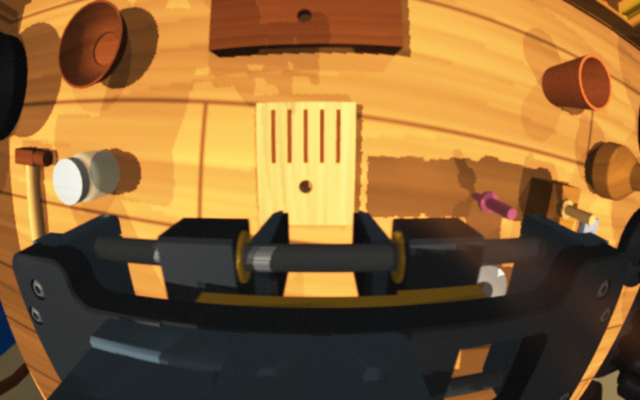

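>>> carry_out(commands=[[0,0,0,-40,-8,10,0.32],[0,0,0,-76.7,-15.5,40,0.32],[0,0,0,-76.7,-15.5,85,0.32],[0,0,0,-76.7,-15.5,130,0.32],[0,0,0,-76.7,-15.5,165,0.32],[0,0,0,-76.7,-15.5,180,0.32],[0,0,0,-76.7,-15.5,182,0.32],[0,0,0,-76.7,-15.5,182,0.32],[0,0,0,-70,-15.5,182,0.32],[0,0,0,-64,-15.5,182,0.32],[0,0,0,-59,-15.5,182,0.32],[0,0,0,-54,-15.5,182,0.32],[0,0,0,-48,-15.5,182,0.32],[0,0,0,-42,-15.5,182,0.32],[0,0,0,-36,-15.5,182,0.32],[0,0,0,-30,-15.5,182,0.32],[0,0,0,-24,-15.5,182,0.32],[0,0,0,-18,-15.5,182,0.32],[0,0,0,-12,-15.5,182,0.32],[0,0,0,-7,-15.5,182,0.32]])

```text
time_s: 9.0
ee_pos: [491.8, 24.3, 7.9]
ee_rot: [-180.0, -0.1, 6.7]
force: [-2.8, -0.0, 2.1]
gripper_width: 59.9
gripper_force: 1.4
```

```bash
cat >> look.py <<'E'
def gap(tag,b,edges):
    s=np.load(f's{tag}.npy',allow_pickle=True).item(); im=cv2.imread(f'pics/w{tag}.png'); pr=lambda P:wproj(s,P)
    p=fit(im,pr,PL,PE[:2],(33,0),39); print('plinth',*p)
E
python3 -c "
from look import *
look('5',[577,35,6.8],rng=6)
gap('5',0,0)"
```

```text
9.0 [491.79  24.29   7.91] [-180.     -0.06    6.74] [-2.78 -0.02  2.13]
w [580.02  35.46   6.48] [(0, None), (28, 0.69), (32, 0.69)] [316.9 128.7] rel [-73.19   0.02  -0.32] toolpt in board [-88.93  -1.14   0.26]
t [581.03  34.66   8.07] [(40, 0.34), (37, 0.47), (38, 0.7)] [0.4 8.2] rel [-72.29  -0.88   1.27] toolpt in board [-89.81   2.25  -1.33]
plinth [653.73 324.34 265.35] [(0, None), (0, None)] [0. 0.]
  return _methods._mean(a, axis=axis, dtype=dtype,
  ret = ret.dtype.type(ret / rcount)
```

View pics/w5.png

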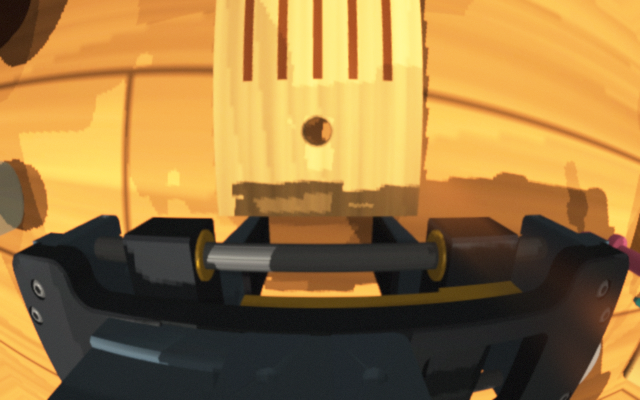

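The board is square against both fingers with its nose just short of the slot mouth. I'll push gently and check the force.

>>> carry_out(commands=[[0,0,0,2,0,0,0.32],[0,0,0,4,0,0,0.32],[0,0,0,6,0,0,0.32],[0,0,0,8,0,0,0.32],[0,0,0,10,0,0,0.32]])

```text
time_s: 9.6
ee_pos: [501.2, 25.4, 7.8]
ee_rot: [-180.0, -0.0, 6.7]
force: [-0.8, -0.4, -0.9]
gripper_width: 60.6
gripper_force: 0.7
```

>>> carry_out(commands=[[0,0,0,2,0,0,0.32],[0,0,0,4,0,0,0.32],[0,0,0,6,0,0,0.32],[0,0,0,8,0,0,0.32],[0,0,0,10,0,0,0.32],[0,0,0,12,0,0,0.32]])

```text
time_s: 10.2
ee_pos: [512.8, 26.8, 7.9]
ee_rot: [-180.0, -0.0, 6.7]
force: [-1.8, -0.6, -1.1]
gripper_width: 60.4
gripper_force: 0.6
```

```bash
python3 -c "
from look import *
look('6',[599,38,6.8],edges=BE[1:],rng=6)
i=cv2.imread('pics/t6.png')[110:230,230:390]; cv2.imwrite('pics/t6c.png',cv2.resize(i,None,fx=5,fy=5,interpolation=cv2.INTER_CUBIC))
"
```

```text
10.2 [512.82  26.78   7.91] [-180.     -0.      6.74] [-1.84 -0.6  -1.14]
w [602.26  38.1    6.39] [(31, 0.7), (32, 0.68)] [316.8 126.3] rel [-50.79   0.02  -0.41] toolpt in board [-90.15  -1.29   0.35]
t [633.94  41.94   8.76] [(25, 0.37), (19, 0.25)] [-0.5  0. ] rel [-18.88   0.07   1.96] toolpt in board [-122.02    3.47   -2.02]
```

View pics/t6c.png

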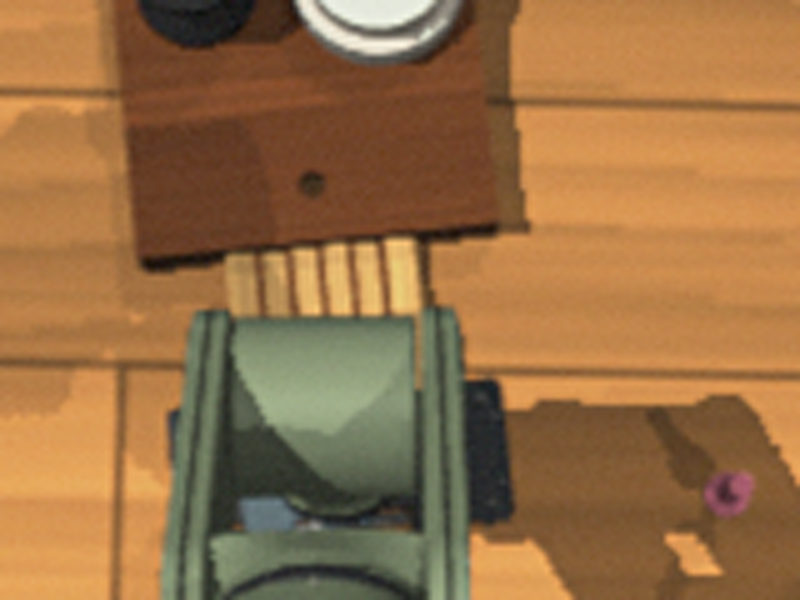

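The board has entered the slot squarely with 2 N of push force. Continuing.

>>> carry_out(commands=[[0,0,0,4.5,0,0,0.32],[0,0,0,9,0,0,0.32],[0,0,0,13.5,0,0,0.32],[0,0,0,18,0,0,0.32],[0,0,0,22.5,0,0,0.32],[0,0,0,27,0,0,0.32],[0,0,0,31.5,0,0,0.32],[0,0,0,36,0,0,0.32],[0,0,0,40.5,0,0,0.32],[0,0,0,45,0,0,0.32]])

```text
time_s: 11.3
ee_pos: [557.6, 32.1, 8.0]
ee_rot: [-180.0, 0.0, 6.7]
force: [-3.3, -0.5, 1.9]
gripper_width: 60.1
gripper_force: 1.8
```

>>> carry_out(commands=[[0,0,0,4.5,0,0,0.32],[0,0,0,9,0,0,0.32],[0,0,0,13.5,0,0,0.32],[0,0,0,18,0,0,0.32],[0,0,0,22.5,0,0,0.32],[0,0,0,27,0,0,0.32],[0,0,0,31.5,0,0,0.32],[0,0,0,36,0,0,0.32],[0,0,0,40,0,0,0.32],[0,0,0,44,0,0,0.32],[0,0,0,46,0,0,0.32],[0,0,0,48,0,0,0.32]])

```text
time_s: 12.5
ee_pos: [605.0, 37.7, 7.9]
ee_rot: [-180.0, 0.0, 6.7]
force: [-4.5, -1.2, 3.8]
gripper_width: 60.0
gripper_force: 1.9
```

>>> carry_out(commands=[[0,0,0,2,0,0,0.32],[0,0,0,4,0,0,0.32],[0,0,0,6,0,0,0.32],[0,0,0,8,0,0,0.32],[0,0,0,10,0,0,0.32],[0,0,0,12,0,0,0.32],[0,0,0,13.5,0,0,0.32],[0,0,0,15,0,0,0.32]])

```text
time_s: 13.3
ee_pos: [620.0, 39.5, 7.9]
ee_rot: [-180.0, 0.0, 6.7]
force: [-2.5, 1.1, 2.2]
gripper_width: 60.2
gripper_force: 1.3
```

>>> carry_out(commands=[[0,0,0,1,0,0,0.32],[0,0,0,2,0,0,0.32],[0,0,0,2,0,0,0.32]])

```text
time_s: 13.6
ee_pos: [622.2, 39.7, 7.9]
ee_rot: [-180.0, -0.0, 6.7]
force: [-2.0, -0.2, 0.4]
gripper_width: 60.2
gripper_force: 0.8
```

>>> carry_out(commands=[[0,0,0,1,0,0,0.32],[0,0,0,2,0,0,0.32]])

```text
time_s: 13.8
ee_pos: [623.0, 39.8, 7.9]
ee_rot: [-180.0, 0.1, 6.7]
force: [-5.8, -1.0, 3.9]
gripper_width: 59.9
gripper_force: 2.9
```

>>> carry_out(commands=[[0,0,0,0.7,0,0,0.32],[0,0,0,1.3,0,0,0.32]])

```text
time_s: 14.0
ee_pos: [623.0, 39.8, 8.0]
ee_rot: [-180.0, 0.3, 6.7]
force: [-8.1, -0.6, 5.9]
gripper_width: 60.0
gripper_force: 4.1
```

It meets the stop: position holds at 623.0 while the force rises to 8 N. Now I'll back off, lift and inspect the holes.

>>> carry_out(commands=[[0,0,0,-4,0,0,0.32],[0,0,0,-20,0,0,0.32],[0,0,0,-30,0,-40,1],[0,0,0,-40,0,-85,1],[0,0,0,-40,0,-125,1],[0,0,0,-40,0,-140,1],[0,0,0,-40,0,-140,1]])

```text
time_s: 14.7
ee_pos: [588.4, 35.6, 151.4]
ee_rot: [180.0, -0.6, 6.7]
force: [0.6, -0.3, 0.5]
gripper_width: 91.2
gripper_force: 0.0
```

```bash
python3 -c "
from look import *
look('7',[710.5,51,6.8],edges=[((-70,45,20),(-70,-45,20),1)],rng=6,hole=(-45,0))
gap('7',0,0)
im=cv2.imread('pics/w7.png'); s=np.load('s7.npy',allow_pickle=True).item()
h=wproj(s,W(PL,[[33,0,39]]))[0]; print(h)
x,y=h.astype(int); cv2.imwrite('pics/w7c.png',cv2.resize(im[max(0,y-75):y+75,x-100:x+100],None,fx=4,fy=4,interpolation=cv2.INTER_CUBIC))
"
```

```text
14.7 [588.35  35.56 151.43] [179.97  -0.55   6.74] [ 0.63 -0.28  0.5 ]
w [903.62 599.53 -13.08] [(0, None)] [0. 0.] rel [314.93 521.82 -19.88] toolpt in board [-179.47 -620.69   19.82]
t [717.35  28.26   4.79] [(16, 0.71)] [-0.  -8.5] rel [ 62.32 -23.38  -2.01] toolpt in board [-127.94   18.03    1.95]
plinth [656.8   43.83   8.32] [(0, None), (40, 0.32)] [ 1.8 -0. ]
[318.34  91.67]
```

View pics/w7c.png

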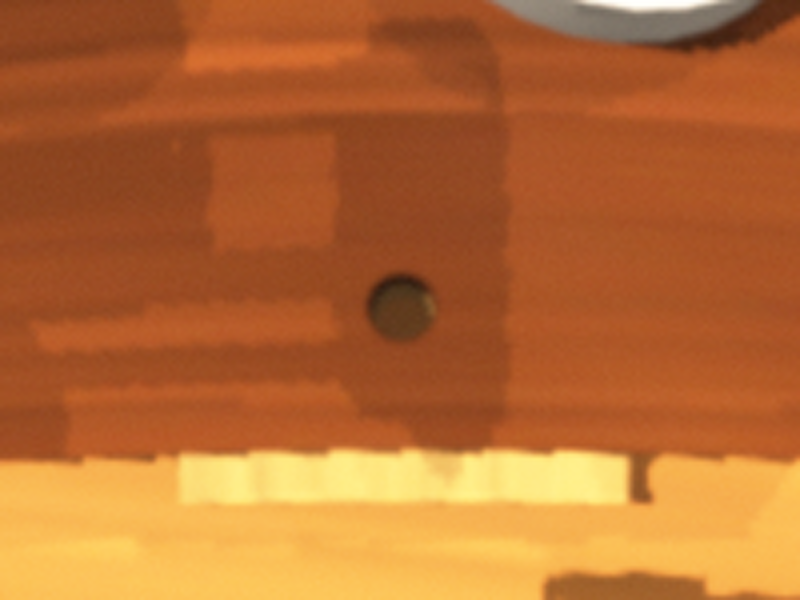

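The board sits square, with a tail strip about 12 px (about 12 mm) proud at crop rows 453–503. The plinth hole is at crop (401,308), full frame (317.9,92.6). Now over towards the peg.

>>> carry_out(commands=[[0,0,0,-10,15,-30,1],[0,0,0,-36,60,-39,1],[0,0,0,-61,104,-39,1],[0,0,0,-86,147,-39,1],[0,0,0,-111,190,-39,1],[0,0,0,-136,233,-39,1],[0,0,0,-160,275,-39,1],[0,0,0,-180,309,-39,1],[0,0,0,-187,321,-39,1],[0,0,0,-187,321,-39,1],[0,0,0,-187,321,-39,1]])

```text
time_s: 15.9
ee_pos: [437.5, -304.3, 185.8]
ee_rot: [-179.9, 0.1, 6.7]
force: [-0.1, -0.2, -0.3]
gripper_width: 90.8
gripper_force: 0.0
```

```bash
python3 -c "
from look import *
s=np.load('s7.npy',allow_pickle=True).item()
print('hole',wback(s,[[317.9,92.6]],39),'nominal',W(PL,[[33,0,39]]))
t=wback(s,[[300,141.4],[340,141.4]],20); print('tail rel',[rel(PL,np.r_[q[:2],0]) for q in t])
s=state(); im=cv2.cvtColor(grab_frame('wrist'),cv2.COLOR_RGB2BGR); np.save('s8.npy',s,allow_pickle=True); cv2.imwrite('pics/w8.png',im)
a=cv2.cvtColor(grab_frame('top'),cv2.COLOR_RGB2BGR); b=cv2.cvtColor(grab_frame('scene'),cv2.COLOR_RGB2BGR); cv2.imwrite('pics/t8.png',a); cv2.imwrite('pics/sc8.png',b)
print(s['time_s'],s['ee_pos'],s['ee_rot'])
P=[[518.5,-313.5,z] for z in(108,58,50)]
w=wproj(s,P); q=proj('scene',P); print(w,q)
f=lambda i,c:cv2.resize(i[int(c[1])-37:int(c[1])+38,int(c[0])-50:int(c[0])+50],(600,450),interpolation=cv2.INTER_CUBIC)
x,y=w[0].astype(int); x2,y2=q[0].astype(int); print('orig',x-50,y-37,x2-50,y2-37)
cv2.imwrite('pics/c8.png',cv2.resize(np.hstack([f(im,w[0]),f(b,q[0])]),(800,300)))
"
```

```text
hole [[684.56  48.3   39.  ]] nominal [[685.47  48.01  39.  ]]
tail rel [array([-13.5 ,  18.06,  -6.8 ]), array([-13.53, -20.96,  -6.8 ])]
15.9 [ 437.53 -304.3   185.78] [-179.87    0.05    6.74]
[[342.99 108.51]
 [339.36 111.29]
 [338.89 111.65]] [[218.63 258.77]
 [222.09 270.31]
 [222.62 272.08]]
orig 292 71 168 221
```

View pics/c8.png

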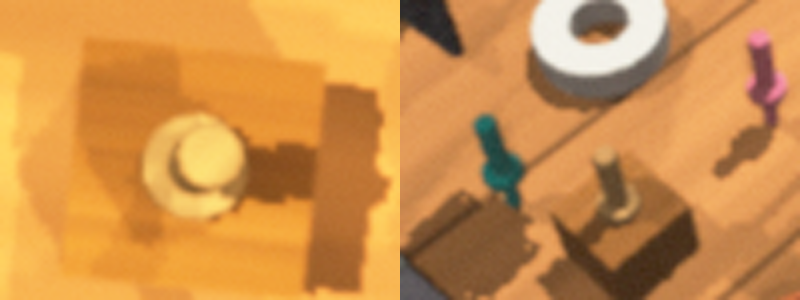

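The wooden peg stands in the block. In the wrist crop its grip top is at (211,155), full frame (344.4,109.4), and its collar at (195,165), full frame (340.4,111.9).

```bash
python3 -c "
from look import *
s=np.load('s8.npy',allow_pickle=True).item()
p=wback(s,[[344.4,109.4]],108)[0]; c=wback(s,[[340.4,111.9]],58)[0]; print(p,c)
for z,q in((185,p),(65,p)): print(tool(s,[*((p+c)/2)[:2],z]))
"
```

```text
[ 517.93 -314.7   108.  ] [ 518.04 -314.56   58.  ]
[78.69 19.71  0.67]
[ 78.8   19.98 120.67]
```

>>> carry_out(commands=[[0,0,0,40,10,0,1],[0,0,0,78.7,19.8,0,1],[0,0,0,78.7,19.8,35,1],[0,0,0,78.7,19.8,75,1],[0,0,0,78.7,19.8,105,1],[0,0,0,78.7,19.8,118,1],[0,0,0,78.7,19.8,120,1],[0,0,0,78.7,19.8,120,-0.3],[0,0,0,78.7,19.8,120,-0.5],[0,0,0,78.7,19.8,120,-0.6],[0,0,0,78.7,19.8,120,-0.8],[0,0,0,78.7,19.8,120,-1],[0,0,0,78.7,19.8,120,-1],[0,0,0,78.7,19.8,120,-1]], force=15)

```text
time_s: 17.45
ee_pos: [517.9, -315.8, 67.0]
ee_rot: [-180.0, -0.0, 6.7]
force: [-0.6, 0.0, -0.6]
gripper_width: 38.0
gripper_force: 0.0
```

>>> carry_out(commands=[[0,0,0,0,-1,0,-1],[0,0,0,0,-1,0,-1],[0,0,0,0,-1,0,-1],[0,0,0,0,-1,0,-1],[0,0,0,0,-1,0,-1],[0,0,0,0,-1,0,-1]])

```text
time_s: 18.05
ee_pos: [517.7, -314.8, 66.9]
ee_rot: [-180.0, 0.0, 6.7]
force: [1.2, 0.6, -1.3]
gripper_width: 13.4
gripper_force: 15.0
```

>>> carry_out(commands=[[0,0,0,0,0,-15,-1],[0,0,0,0,0,-45,-1],[0,0,0,0,0,-80,-1],[0,0,0,8,-14,-108,-1],[0,0,0,26,-43,-113,-1],[0,0,0,48,-79,-113,-1],[0,0,0,70,-115,-113,-1],[0,0,0,92,-151,-113,-1],[0,0,0,114,-187,-113,-1],[0,0,0,136,-223,-113,-1],[0,0,0,158,-259,-113,-1],[0,0,0,180,-295,-113,-1],[0,0,0,198,-324,-113,-1],[0,0,0,206,-337,-113,-1],[0,0,0,208.5,-341,-113,-1],[0,0,0,208.5,-341,-113,-1],[0,0,0,208.5,-341,-113,-1]])

```text
time_s: 19.75
ee_pos: [684.3, 46.7, 180.0]
ee_rot: [180.0, 0.0, 6.7]
force: [0.5, -0.1, -0.5]
gripper_width: 13.4
gripper_force: 15.0
```

```bash
python3 -c "
from look import *
s=state(); im=cv2.cvtColor(grab_frame('scene'),cv2.COLOR_RGB2BGR)
print(s['time_s'],s['ee_pos'],s['ee_rot'],s['force'],s['gripper_width'],tool(s,[684.8,48.2,100]))
tip=[*s['ee_pos'][:2],s['ee_pos'][2]-53]; print('tip px',proj('scene',[tip]),'hole px',proj('scene',[[684.8,48.2,39]]))
cv2.imwrite('pics/sc9c.png',cv2.resize(im[160:300,310:460],None,fx=4,fy=4,interpolation=cv2.INTER_CUBIC))
"
```

```text
19.75 [684.26  46.74 179.98] [179.97   0.04   6.66] [ 0.47 -0.07 -0.52] 13.352914206570604 [ 0.75 -1.43 79.98]
tip px [[372.63 205.55]] hole px [[369.73 226.63]]
```

View pics/sc9c.png

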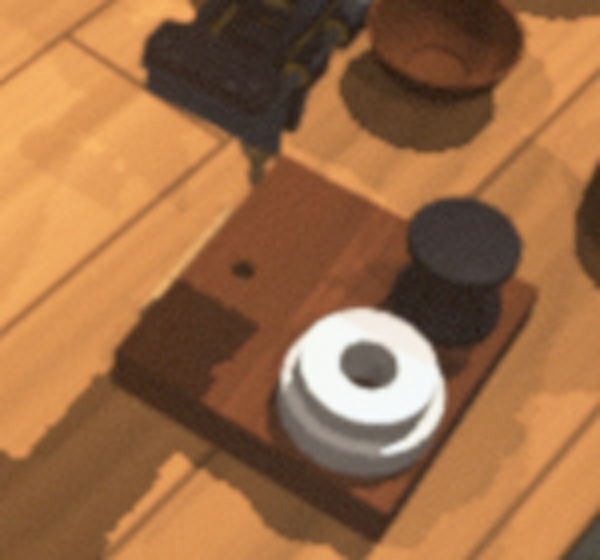

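In the scene view the peg tip is at (374,205), straight above the hole at (371,227), as predicted within a pixel or so. Descending to just above the hole.

>>> carry_out(commands=[[0,0,0,0.7,-1.4,15,-1],[0,0,0,0.7,-1.4,35,-1],[0,0,0,0.7,-1.4,55,-1],[0,0,0,0.7,-1.4,70,-1],[0,0,0,0.7,-1.4,80,-1],[0,0,0,0.7,-1.4,82,-1],[0,0,0,0.7,-1.4,82,-1]])

```text
time_s: 20.5
ee_pos: [685.4, 49.2, 98.2]
ee_rot: [180.0, -0.0, 6.7]
force: [0.4, 0.3, -0.3]
gripper_width: 13.6
gripper_force: 15.0
```

```bash
python3 -c "
from look import *
s=state(); im=cv2.cvtColor(grab_frame('scene'),cv2.COLOR_RGB2BGR)
print(s['time_s'],s['ee_pos'],s['ee_rot'],s['force'],s['gripper_width'])
z=s['ee_pos'][2]; print('tip/collar px',proj('scene',[[*s['ee_pos'][:2],z-53],[*s['ee_pos'][:2],z-17]]),'hole px',proj('scene',[[684.8,48.2,39]]))
a=cv2.resize(im[200:240,345:395],(800,640)[:2],interpolation=cv2.INTER_CUBIC); cv2.imwrite('pics/sc10c.png',a[:600])
"
```

```text
20.5 [685.43  49.21  98.24] [180.    -0.02   6.7 ] [ 0.42  0.27 -0.3 ] 13.645710127641076
tip/collar px [[370.38 225.12]
 [371.76 216.64]] hole px [[369.73 226.63]]
```

View pics/sc10c.png

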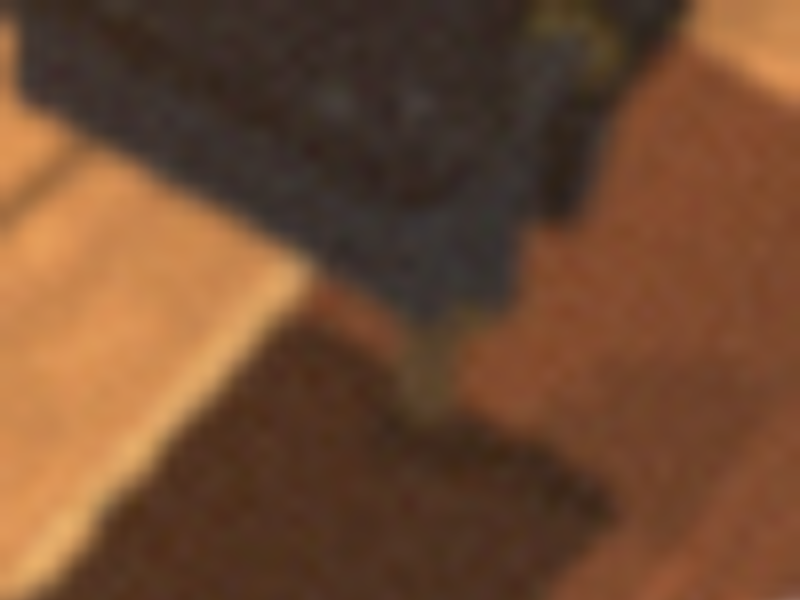

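I've now viewed 12 pictures, two over the limit of 10, so from here on I'll work from numbers only. The tip is at (371.1,225.5), which matches the prediction and lines up with the hole to about 1 mm. Inserting slowly.

>>> carry_out(commands=[[0,0,0,-0.5,0.7,2,-1],[0,0,0,-0.5,0.7,5,-1],[0,0,0,-0.5,0.7,8,-1],[0,0,0,-0.5,0.7,11,-1],[0,0,0,-0.5,0.7,14,-1],[0,0,0,-0.5,0.7,14,-1]])

```text
time_s: 21.15
ee_pos: [684.5, 49.1, 83.2]
ee_rot: [-180.0, 0.1, 6.7]
force: [-0.0, -0.1, -1.0]
gripper_width: 13.6
gripper_force: 15.0
```

>>> carry_out(commands=[[0,0,0,0,0.4,3,-1],[0,0,0,0,0.4,6,-1],[0,0,0,0,0.4,9,-1],[0,0,0,0,0.4,12,-1],[0,0,0,0,0.4,14,-1],[0,0,0,0,0.4,14,-1]])

```text
time_s: 21.75
ee_pos: [684.7, 48.6, 69.5]
ee_rot: [-180.0, 0.0, 6.7]
force: [-0.9, 0.4, -1.0]
gripper_width: 13.8
gripper_force: 15.0
```

>>> carry_out(commands=[[0,0,0,0,0,3,-1],[0,0,0,0,0,6,-1],[0,0,0,0,0,9,-1],[0,0,0,0,0,11,-1],[0,0,0,0,0,11,-1]])

```text
time_s: 22.25
ee_pos: [684.7, 48.6, 58.4]
ee_rot: [-180.0, 0.1, 6.7]
force: [-0.1, 0.4, -0.2]
gripper_width: 13.3
gripper_force: 15.0
```

>>> carry_out(commands=[[0,0,0,0,0,1,-1],[0,0,0,0,0,2,-1],[0,0,0,0,0,2,-1]])

```text
time_s: 22.55
ee_pos: [684.9, 48.7, 56.9]
ee_rot: [-180.0, 0.0, 6.7]
force: [-0.6, 0.6, -0.3]
gripper_width: 13.7
gripper_force: 15.0
```

>>> carry_out(commands=[[0,0,0,0,0,0.7,-1],[0,0,0,0,0,1.4,-1],[0,0,0,0,0,1.4,-1]])

```text
time_s: 22.85
ee_pos: [685.1, 48.7, 55.8]
ee_rot: [-180.0, -0.0, 6.7]
force: [-0.4, 0.1, 0.6]
gripper_width: 14.0
gripper_force: 15.0
```

>>> carry_out(commands=[[0,0,0,0,0,0.5,-1],[0,0,0,0,0,1,-1],[0,0,0,0,0,1,-1]])

```text
time_s: 23.15
ee_pos: [685.1, 48.7, 55.8]
ee_rot: [-180.0, -0.1, 6.7]
force: [-1.8, -1.2, 5.6]
gripper_width: 13.3
gripper_force: 15.0
```

The collar is seated: 5.6 N up, with no further descent. Relieving, releasing and withdrawing.

>>> carry_out(commands=[[0,0,0,0,0,-0.7,-1],[0,0,0,0,0,-0.7,-0.6],[0,0,0,0,0,-0.7,-0.3],[0,0,0,0,0,-0.7,0],[0,0,0,0,0,-0.7,0.2],[0,0,0,0,0,-0.7,0.2],[0,0,0,0,0,-0.7,0.2],[0,0,0,0,0,-0.7,0.2],[0,0,0,0,0,-10,0.2],[0,0,0,0,0,-30,0.2],[0,0,0,0,0,-60,0.2],[0,0,0,0,0,-90,0.2],[0,0,0,-40,0,-110,0.2],[0,0,0,-80,0,-120,0.2],[0,0,0,-100,0,-120,0.2],[0,0,0,-100,0,-120,0.2],[0,0,0,-100,0,-120,0.2]])

```text
time_s: 24.85
ee_pos: [586.4, 37.0, 175.5]
ee_rot: [180.0, -0.1, 6.7]
force: [0.1, 0.2, 0.9]
gripper_width: 54.6
gripper_force: 0.0
```

```bash
python3 -c "
from look import *
s=state(); im=cv2.cvtColor(grab_frame('wrist'),cv2.COLOR_RGB2BGR); b=cv2.cvtColor(grab_frame('scene'),cv2.COLOR_RGB2BGR)
cv2.imwrite('pics/w11.png',im); cv2.imwrite('pics/sc11.png',b)
print(s['time_s'],s['ee_pos'],s['force'],s['gripper_width'])
# numeric check: wooden-coloured (pale) pixels near predicted collar/grip top, vs the dark plinth
for n,i,pr in(('wrist',im,lambda P:wproj(s,P)),('scene',b,lambda P:proj('scene',P))):
    c,t=pr([[684.9,48.4,47]])[0],pr([[684.9,48.4,97]])[0]
    hsv=cv2.cvtColor(i,cv2.COLOR_BGR2HSV); m=((hsv[...,0]>11)&(hsv[...,2]>90)).astype(np.uint8)
    y,x=int((c[1]+t[1])/2),int((c[0]+t[0])/2); q=m[max(0,y-22):y+23,x-22:x+23]
    k,l,st,ce=cv2.connectedComponentsWithStats(q)
    print(n,'collar',c,'top',t,[(st[j].tolist(),(ce[j]+[x-22,max(0,y-22)]).round(1)) for j in range(1,k) if st[j,4]>8])
# bystanders: change between first and present scene pictures
a=cv2.imread('pics/scene0.png')
for nm,(x,y) in dict(ring=(218,230),pink=(259,240),turq=(193,261),brush=(160,290),gourd=(201,325),cup=(271,314),jar=(374,144),bowl=(421,170),mallet=(388,117),stand=(426,225),rings=(400,256)).items():
    f=lambda I:cv2.cvtColor(I[y-18:y+18,x-18:x+18],cv2.COLOR_BGR2GRAY).astype(np.float32)
    print(nm,cv2.phaseCorrelate(f(a),f(b),cv2.createHanningWindow((36,36),cv2.CV_32F)))
"
```

```text
24.85 [586.39  36.98 175.53] [0.12 0.22 0.9 ] 54.56912046839635
wrist collar [319.75  91.31] top [319.59  84.38] [([9, 10, 28, 31, 647], array([319.9,  90.6]))]
scene collar [370.1  224.77] top [372.02 212.86] [([0, 0, 45, 41, 955], array([364.5, 210.3])), ([40, 41, 5, 4, 11], array([391.5, 239.2]))]
ring ((-0.40615548889865494, -0.45194657919124737), 0.7393412943239566)
pink ((0.05075623240929161, -0.07585550632939686), 0.7394005751904146)
turq ((0.014498809917103728, 0.6296746330536536), 0.5024443989918556)
brush ((0.013839859383164566, 0.0009373376030090697), 0.9037884819654771)
gourd ((-0.07330014519353156, -0.10380203968572488), 1.0617217119829154)
cup ((-0.08276127775454256, 0.07093620984429094), 0.9397781263163061)
jar ((-0.09455617358607071, -0.25765466300730466), 0.33412947772461693)
bowl ((0.06510807504798777, 0.09235838170284083), 0.9623857339223226)
mallet ((0.17165090795209537, -0.18587246252050704), 0.9323598061814721)
stand ((0.061852117489973324, -0.01572661632722472), 1.0322689458175942)
rings ((-0.02974526627195928, 0.019236094424609718), 0.9054778823514044)
```

The peg's collar sits at the predicted spot, a 28×31 px blob at (319.9,90.6), with the gripper clear, and the bystanders are unchanged. Handing in.

```bash
python3 -c "
from workcell import workorder
print(workorder.job_done())"
```

```text
the job is handed in; nothing more can be done
None
```

The job is handed in at about 25 s: the board is home against the stop, the peg is seated through both holes and released, and the bystanders I checked had not moved; however, I viewed 12 pictures, two over the limit of 10.

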